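# Dock the loaded jar carrier on the rocker mixer

### The job

Stand every amber cream jar that is out on the counter upright in the blue carrier while the carrier waits at the foot of the ramp. Then draw back the half-shot bolt if it is in the way and push the loaded carrier up the ramp, sliding on it and not lifted over, until its back edge drops behind the yellow lip and it lies flat in the tilted cradle; finally slide the red-knobbed bolt fully into its yellow keeper behind the carrier. Leave the jug, spoon and bottle where they are.

Things in the scene. Friction and masses are not known exactly. Their poses are not given: they have to be found in the camera images.
- dock: Fixed ramp and tilted rocker-mixer cradle in one line; position and yaw vary. Origin on the counter under the middle of the lip edge; +y is the push direction (up the ramp), +x away from the robot. Channel 78 mm wide between guide rails 8 mm thick; rail tops 24 mm up along the apron, then 16 mm above the ramp's plane and its continuation (41 mm up at y=0).
- ramp_foot (a point): Where the wooden ramp starts: dock y=-130 mm, top 4 mm up. Before it a flat apron, 4 mm thick, runs back to y=-385 mm. The ramp rises at 0.16 rad to the lip edge at y=0.
- lip (a point): Middle of the yellow lip edge at the ramp's top: dock x=0, y=0, 25 mm up. Behind it the surface drops 11 mm to the deck.
- deck (a point): Middle of the steel cradle deck's surface, dock y=117 mm. The deck starts at y=0, 14 mm up, and rises at 0.16 rad to y=233 mm, where a 75 mm high end stop stands; then a black motor housing to y=365 mm, 85 mm high.
- keeper (a point): Centre of the yellow keeper's opening on the far rail, dock x=43, y=-22 mm, 47 mm up; its top is 62 mm up. A like saddle stands on the near rail at x=-43 mm. The grey bolt bed runs from the near rail towards the robot: dock x -175 to -47, y -40 to -4 mm, 40 mm high.
- bolt (a joint): Bolt slide, in m: 0 = fully drawn to the robot's side (channel clear), 0.090 = fully home in the keeper. Moves along dock +x. Starts half-shot, its rod across the channel in the carrier's way; stays where it is left, friction about 2 N. Steel rod 12 mm thick, axis 47 mm up, at dock y=-22 mm; its tip is at dock x = -38 mm + joint.
- bolt_knob (a point): Middle of the graspable part of the bolt's upright red knob, a round post 14 mm thick, graspable from 55 to 101 mm above the counter. This point is 81 mm up, at dock x = -152 mm + joint, y = -22 mm. Best pinched from above, fingers either side along the dock's y.
- carrier: Loose blue open-topped carrier, 68 (x) by 220 (y) by 50 mm high, walls and floor 4 mm, about 0.25 kg, slippery (friction about 0.3). Origin at the centre of its underside; y is its long axis, towards the ramp. Starts flat on the apron between the rails with 5 mm play either side. Holds four jars in one row along y (53 mm apart is even); they stand 34 mm proud.
- carrier_back (a point): Middle of the carrier's lower back edge (carrier x=0, y=-110 mm, z=0), the edge that must drop behind the lip. Seated, it is at dock y 0 to 12 mm and 14 to 16 mm above the counter; on the lip it would be 25 mm up.
- jar0_mid (a point): Centre of a loose amber cream jar with white cap, a cylinder 40 mm across and 80 mm high, about 0.12 kg, heavy in the foot; centre half-way up, z along its axis. Starts upright on the counter on the robot's side of the ramp. Absent (None) in some starts.
- jar1_mid (a point): Centre of a loose amber cream jar with white cap, a cylinder 40 mm across and 80 mm high, about 0.12 kg, heavy in the foot; centre half-way up, z along its axis. Starts upright on the counter on the robot's side of the ramp. Absent (None) in some starts.
- jar2_mid (a point): Centre of a loose amber cream jar with white cap, a cylinder 40 mm across and 80 mm high, about 0.12 kg, heavy in the foot; centre half-way up, z along its axis. Starts upright on the counter on the robot's side of the ramp. Absent (None) in some starts.
- jar3_mid (a point): Centre of a loose amber cream jar with white cap, a cylinder 40 mm across and 80 mm high, about 0.12 kg, heavy in the foot; centre half-way up, z along its axis. Starts upright on the counter on the robot's side of the ramp. Absent (None) in some starts.
- jug: Clear measuring jug on the scale on the bamboo board, 110 mm across, 130 mm high; origin under its centre. Leave alone.
- spoon: Steel spoon 170 mm long lying on the counter to the right of the jars; leave alone.
- bottle: Amber bottle 60 mm across and 150 mm high standing on the counter between the cradle and the board; origin under its centre. Leave alone.
There are look-alikes about, which are no part of the job. What is shaped like the part that bears jar3_mid but black or green is not meant.

How it is judged:
By the outcome, as a careful person would: the job done as asked, in the order asked, and still so for the second after the job is handed in, with the robot touching nothing.
Of jar0, jar1, jar2, jar3 only 3 to 4 are there at a start; the rules pass over those that are not, and their reading is None.
At some moment in a run one of jar0, jar1, jar2, jar3 may be knocked a few centimetres aside while the robot is not near it.
It also fails if it takes over 210 s, if anything falls off the work surface, if the arm or the gripper's body presses on something with over 40 N, if the wrist force passes 120 N, or if a joint passes its speed limit or range.

### The arm

A 6-joint arm with a two-finger parallel gripper is mounted at the origin on the work surface. World frame = base frame: x ahead of the robot, y to its left, z up, the work surface at z = 0. Lengths are in mm, angles in rad, forces in N, time in s.
With the tool pointing down it reaches from about 325 to 900 mm from the base axis. Payload 6.1 kg.
Tool frame: the origin (TCP) lies midway between the tips of the shut fingers; the grasp point (between the pads) lies 19 mm behind it; z points along the fingers, x is the direction in which the jaws open and shut, and the axes are right-handed (so a half turn about z gives the same grasp; the last joint's range is limited). The gripper opens to 85 mm and grips with 20 to 120 N. Pads are 22 mm wide; open, the fingers measure 114 mm over their backs; the gripper's body (76 mm by 85 mm) begins 54 mm behind the grasp point. The pads swing forward as they close: fully open they stand 13 mm farther back than shut.
Start: joints at [-1.398, 0.22, 1.526, -0, 1.395, -0.126], TCP at [183.976, -597.301, 231.3] pointing down, gripper open.
Joint ranges: [-2.98, 2.98], [-0.91, 2.08], [0.09, 2.57], [-1.24, 4.39], [0.2, 2.65], [-2.68, 2.68]. Speed limits (rad/s): [2.57, 2.57, 3.01, 3.14, 3.14, 3.14].

### API

Orientations are given as [roll, pitch, yaw] about the fixed x, y, z axes, in that order (R = Rz(yaw) Ry(pitch) Rx(roll)).
In Python, from workcell import bot gives the robot as it stands. Calls block until the motion is done:
- bot.move_pose(position, orientation): joint-space move of the TCP to a pose.
- bot.move_linear(position, speed=150, orientation=None, guard=None): straight line of the TCP; orientation=None keeps the orientation; speed is the mean speed in mm/s. With guard (N) it stops when the force on the tool has changed by that much, and returns True; else False.
- bot.set_joints(angles): joint-space move.
- bot.grip(opening): finger opening in mm; the grip force is fixed at half the most; returns when the fingers have stopped.
- bot.wait(seconds).
- bot.ik(position, orientation): joint angles nearest the present ones, or None.
- bot.snapshot(name): name is "scene" or "side" or "wrist"; returns (picture, depth): 420x560x3 uint8, red, green, blue; 420x560 float32, mm along the optical axis (not along the pixel's ray), 0 where there is no reading.
- bot.get_calibration(name): a dict with "fx", "fy", "cx", "cy" (pixels), "k1" (the pictures are not rectified: a ray, as slopes to the right and down, at radius r is drawn at 1 + k1 r^2 times it, then the intrinsics apply), "world_to_cam" (4x4, takes a point from world to camera coordinates). Camera axes: x right, y down, z forward; pixel columns grow to the right and rows downward; lengths in mm; the calibration is good to about 2 mm. A picture is of the moment at which its call begins: read the wrist's pose just before it. get_calibration takes no time and is no camera call; for the wrist camera it gives the pose at the moment of the call.
A pose or a line that the arm cannot do raises bot.PlanningError and nothing moves.
- bot.sign_off(): hands the job in, once; it reports no verdict.
Trained networks look in the newest picture that a camera, given by its name, has taken for a name from the list of things; names that differ only in an ending like _2 or _b are one class to them, and where a whole thing is asked for, a point or a joint stands for the part that bears it (a point fixed in the world has none). Each returns a list of dicts, best first, with "score" (0 to 1); they miss things now and then, are a little off and sometimes report something else, mostly with a low value. They report only what shows in the picture. A call takes as long as a camera call. They do not tell look-alikes from the thing itself.
- bot.outline_of(target, camera): "region" (420x560 bool, what is visible of it) and "bbox" ([left, top, right, bottom] in pixels, round what is visible of it).
- bot.tip_of(target, camera): "position" ([column, row] in pixels: a listed point, or the origin of a listed thing).
Readings, each from a call of its own:
- bot.get_time(): time.
- bot.get_qpos(): joint angles.
- bot.get_joint_vel(): joint speeds.
- bot.get_joint_efforts(): joint torques, N m.
- bot.get_tcp_pos(): TCP position.
- bot.get_tool_rot(): TCP orientation.
- bot.get_force(): force on the tool from outside, world axes, zero at the start.
- bot.get_wrist_torque(): the same for the moment, N m.
- bot.get_gripper_width(): finger opening in mm.
Only numpy, scipy, OpenCV 4.12 (cv2) and the standard library are available. Lean on these libraries where they do the work, as an engineer would, in place of code of your own. Each camera call takes 0.05 s, during which the arm holds its last target.

## Working session

There is one attempt and no reset: what is moved stays moved. The work goes in short steps, each a Python script; the robot and the scene stay as the last script left them, time stands still between calls to the robot, and variables do not carry over. Pictures are saved under pics/ and viewed, and the job is handed in when it is done.

```bash
ls; mkdir -p pics
python3 - <<'E'
from workcell import bot
import cv2
for n in ("scene","side","wrist"):
    p,d=bot.snapshot(n); cv2.imwrite(f"pics/a_{n}.png",p[:,:,::-1])
    c=bot.get_calibration(n); print(n,c)
print(bot.get_time(),bot.get_tool_rot())
E
```

```text
pics
scene {'fx': 400.72845009510286, 'fy': 400.72845009510286, 'cx': 277.0738348571595, 'cy': 208.78609229012966, 'k1': -0.09214540735948415, 'world_to_cam': array([[ 7.36124639e-01,  6.76626116e-01,  1.72515265e-02,
        -3.52378187e+02],
       [ 5.49224634e-01, -5.82236128e-01, -5.99460918e-01,
        -1.98270289e+02],
       [-3.95566450e-01,  4.50752915e-01, -8.00218091e-01,
         1.21680111e+03],
       [ 0.00000000e+00,  0.00000000e+00,  0.00000000e+00,
         1.00000000e+00]])}
side {'fx': 413.3420395578383, 'fy': 413.3420395578383, 'cx': 278.90750060145984, 'cy': 212.8269503865201, 'k1': -0.12121469971380046, 'world_to_cam': array([[-9.63739462e-01, -2.65733767e-01,  2.43272394e-02,
         4.64441480e+02],
       [-1.63625340e-01,  5.16473905e-01, -8.40524511e-01,
         1.57939720e+02],
       [ 2.10791361e-01, -8.14027193e-01, -5.41227061e-01,
         9.68961493e+02],
       [ 0.00000000e+00,  0.00000000e+00,  0.00000000e+00,
         1.00000000e+00]])}
wrist {'fx': 337.3622245408821, 'fy': 337.3622245408821, 'cx': 279.0416491345571, 'cy': 201.6132487367185, 'k1': -0.056501348393364674, 'world_to_cam': array([[ 2.93423724e-01, -9.55979511e-01, -2.38590075e-03,
        -6.23103846e+02],
       [-9.11688295e-01, -2.80578339e-01,  3.00167034e-01,
        -3.91496139e+01],
       [-2.87622967e-01, -8.59009312e-02, -9.53883672e-01,
         3.79800394e+02],
       [ 0.00000000e+00,  0.00000000e+00,  0.00000000e+00,
         1.00000000e+00]])}
0.15 [-3.14142162e+00  1.51168776e-03 -1.27200187e+00]
```

View pics/a_scene.png

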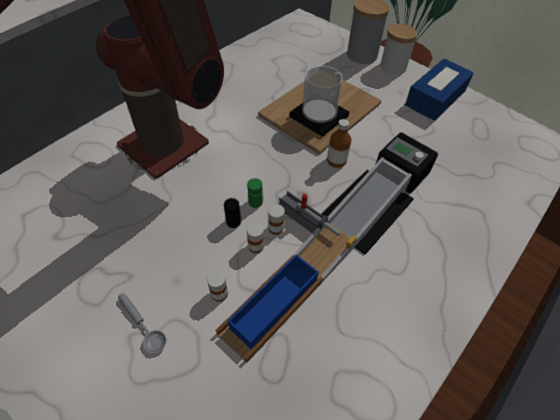

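View pics/a_side.png

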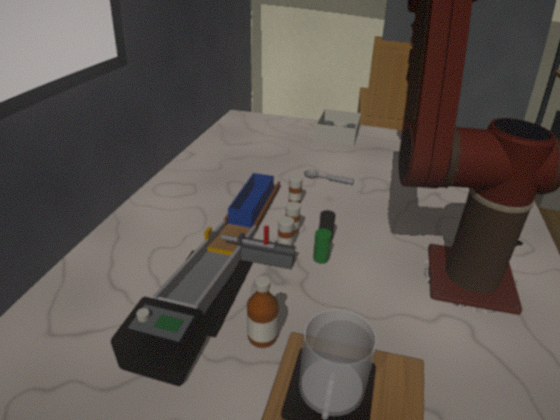

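View pics/a_wrist.png

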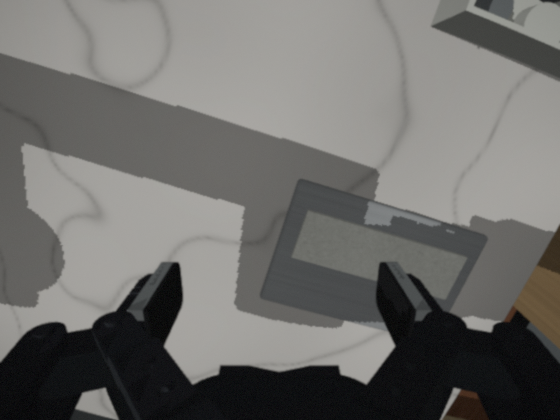

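The scene view shows three amber jars near pixels (276,219), (256,238) and (217,286). The black (232,212) and green (255,193) look-alikes stand beside them. The carrier is at (273,300), and the bolt knob at (304,201). Next I'll localise them.

```bash
cat > h.py <<'E'
from workcell import bot
import numpy as np, cv2
def K(c): return np.array([[c['fx'],0,c['cx']],[0,c['fy'],c['cy']],[0,0,1.]])
def rays(c,uv):
    return cv2.undistortPoints(np.array(uv,float).reshape(-1,1,2),K(c),np.array([c['k1'],0,0,0.]),None,None).reshape(-1,2) if 1 else None
def back(c,uv,z):
    # k1 model: cv2 polynomial matches 1+k1 r^2
    r=rays(c,uv); z=np.asarray(z,float).reshape(-1,1)
    P=np.hstack([r*z,z]); T=np.linalg.inv(c['world_to_cam']); return P@T[:3,:3].T+T[:3,3]
def proj(c,P):
    P=np.atleast_2d(P); T=c['world_to_cam']; q=P@T[:3,:3].T+T[:3,3]
    q=q[:,:2]/q[:,2:]; r2=(q**2).sum(1,keepdims=True); q=q*(1+c['k1']*r2)
    return q*[c['fx'],c['fy']]+[c['cx'],c['cy']]
def at_h(c,uv,h):
    "intersection of pixel ray with z=h"
    T=np.linalg.inv(c['world_to_cam']); r=rays(c,uv); d=np.hstack([r,np.ones((len(r),1))])@T[:3,:3].T; o=T[:3,3]
    return o+d*((h-o[2])/d[:,2:])
def save(n,name):
    p,d=bot.snapshot(n); cv2.imwrite(f"pics/{name}.png",p[:,:,::-1]); return p,d
def cloud(c,d,mask=None):
    m=(d>0) if mask is None else (d>0)&mask
    v,u=np.nonzero(m); return back(c,np.c_[u,v],d[m])
E
python3 - <<'E'
from h import *
H={'lip':25,'ramp_foot':4,'deck':14+117*np.tan(.16),'keeper':47,'bolt_knob':81,'carrier':0,'carrier_back':4,'jar0_mid':40,'jug':0,'bottle':0,'spoon':0}
for cam in('scene','side'):
    p,d=bot.snapshot(cam); c=bot.get_calibration(cam)
    for k in H:
        r=bot.tip_of(k,cam)
        for x in r[:6]:
            print(cam,k,round(x['score'],2),np.round(x['position'],1),np.round(at_h(c,[x['position']],H[k])[0],1))
    for k in('jar0_mid','carrier','bolt_knob'):
        for x in bot.outline_of(k,cam)[:6]:
            P=cloud(c,d,x['region']); print(cam,'outl',k,round(x['score'],2),x['bbox'],np.round(np.median(P,0)),np.round(np.percentile(P[:,2],[5,95])), p[x['region']].mean(0).round())
print(bot.get_time())
E
```

```text
scene lip 0.97 [342.6 228. ] [598.2 114.5  25. ]
scene ramp_foot 0.61 [306.2 271.4] [604.1 -33.1   4. ]
scene deck 0.64 [363.1 201.9] [590.2 213.5  32.9]
scene deck 0.4 [255.9 239.7] [466.5 -63.9  32.9]
scene keeper 0.59 [353.1 246.5] [655.6  74.8  47. ]
scene bolt_knob 0.54 [305.7 197.1] [491.4  89.6  81. ]
scene carrier 0.71 [272.9 302.6] [ 599.  -145.1    0. ]
scene carrier_back 0.68 [239.9 337.7] [ 603.7 -255.2    4. ]
scene carrier_back 0.34 [273.  305.1] [ 604.5 -150.7    4. ]
scene jar0_mid 0.32 [308.2 268.4] [612.7 -40.5  40. ]
scene jug 0.73 [317.7 107.9] [237.5 463.3   0. ]
scene bottle 0.78 [332.8 162.9] [429.2 297.3   0. ]
scene bottle 0.39 [365.1 203. ] [586.1 239.6   0. ]
scene spoon 0.8 [141.  319.4] [ 411.7 -378.7    0. ]
scene outl jar0_mid 0.55 [326.6, 120.6, 348.8, 167.7] [442. 292.  84.] [ 12. 151.] [71. 59. 49.]
scene outl carrier 0.62 [301.8, 62.5, 346.1, 124.4] [291. 386. 128.] [ 53. 170.] [91. 89. 89.]
scene outl carrier 0.59 [230.2, 256.0, 316.2, 351.1] [ 600. -151.   12.] [ 7. 56.] [19. 39. 82.]
scene outl bolt_knob 0.73 [297.6, 192.0, 342.7, 233.8] [521.  7
[... 412 characters left out ...]
] [641.1  83.   47. ]
side bolt_knob 0.69 [260.6 341.2] [411.1 382.6  81. ]
side bolt_knob 0.58 [265.9 231.6] [496.7  69.   81. ]
side bolt_knob 0.29 [222.4 250.8] [567.  167.7  81. ]
side carrier 0.56 [254.5 202.8] [ 605.2 -172.2    0. ]
side carrier_back 0.77 [263.5 185.6] [ 608.8 -274.7    4. ]
side jug 0.59 [330.1 384.2] [282.9 377.2   0. ]
side bottle 0.69 [259.6 338.7] [435.2 312.9   0. ]
side bottle 0.66 [208.3 235. ] [670.8  20.7   0. ]
side spoon 0.77 [329.1 179.4] [ 415.8 -389.7    0. ]
side outl carrier 0.63 [228.3, 173.8, 275.1, 226.9] [ 611. -148.   28.] [ 7. 55.] [42. 51. 80.]
side outl bolt_knob 0.64 [220.9, 225.3, 278.8, 246.2] [506.  80.  53.] [46. 99.] [102.  78.  76.]
1.65
```

Run:
```python
from h import *
import colorsys
for cam in('scene','side'):
    p,d=bot.snapshot(cam); c=bot.get_calibration(cam)
    v,u=np.nonzero(d>0); P=back(c,np.c_[u,v],d[v,u]); C=p[v,u].astype(int)
    hsv=cv2.cvtColor(p,cv2.COLOR_RGB2HSV)[v,u].astype(int)
    reg=(P[:,0]>330)&(P[:,0]<750)&(P[:,1]>-450)&(P[:,1]<250)
    print(cam,'table z',np.median(P[reg&(abs(P[:,2])<15)][:,2]))
    blue=reg&(hsv[:,0]>105)&(hsv[:,0]<130)&(hsv[:,1]>120)&(P[:,2]>48)&(P[:,2]<62)
    print(' blue rim',cv2.minAreaRect(P[blue][:,:2].astype(np.float32)),blue.sum())
    yel=reg&(hsv[:,0]>18)&(hsv[:,0]<33)&(hsv[:,1]>150)&(C[:,0]>100)&(P[:,2]>18)
    for n in [yel&(P[:,2]<35),yel&(P[:,2]>45)]: 
        if n.sum(): print(' yellow',np.round(P[n].mean(0)),n.sum(),cv2.minAreaRect(P[n][:,:2].astype(np.float32)))
    red=reg&((hsv[:,0]<6)|(hsv[:,0]>174))&(hsv[:,1]>170)&(P[:,2]>55)&(P[:,2]<110)
    print(' red',np.round(P[red].mean(0)),red.sum())
    # caps
    g=np.zeros((420,560),np.uint8)
    m=reg&(P[:,2]>74)&(P[:,2]<90)
    g[v[m],u[m]]=1
    n,l,s,ce=cv2.connectedComponentsWithStats(g)
    for i in range(1,n):
        if s[i,4]>15:
            q=l[v,u]==i; print(' top',np.round(ce[i]),s[i,4],np.round(P[q].mean(0)),np.round(P[q].min(0)),np.round(P[q].max(0)),C[q].mean(0).round())
```

```text
scene table z 1.535175240751073
 blue rim ((516.7623291015625, -150.19155883789062), (248.80784606933594, 220.868896484375), 1.2536462545394897) 645
 yellow [614. 101.  25.] 3 ((612.5908813476562, 101.0451889038086), (12.208395004272461, 0.8164075613021851), 5.247699737548828)
 yellow [645.  77.  64.] 35 ((643.6911010742188, 78.71870422363281), (23.576934814453125, 9.565250396728516), 89.87537384033203)
 red [498.  74.  83.] 54
 top [255. 184.] 170 [370.  33.  81.] [349.  15.  74.] [388.  55.  86.] [40. 88. 49.]
 top [231. 204.] 186 [373. -53.  81.] [352. -71.  74.] [391. -32.  85.] [21. 20. 21.]
 top [304. 202.] 23 [498.  75.  83.] [492.  72.  75.] [502.  83.  90.] [69. 25. 24.]
 top [276. 211.] 191 [467.   7.  81.] [445. -12.  75.] [485.  29.  86.] [137. 138. 134.]
 top [255. 230.] 208 [468. -67.  81.] [448. -86.  74.] [486. -45.  85.] [140. 140. 136.]
 top [216. 279.] 262 [ 496. -216.   81.] [ 476. -235.   74.] [ 514. -196.   85.] [139. 140. 136.]
side table z 0.619224326120559
 blue rim ((604.5792236328125, -148.4529571533203), (64.81242370605469, 221.975341796875), 0.3283352851867676) 169
 yellow [605.  99.  23.] 89 ((604.9073486328125, 98.65087890625), (61.40633010864258, 9.981756210327148), 2.585371971130371)
 yellow [643.  85.  57.] 32 ((642.8489990234375, 80.69346618652344), (22.47603416442871, 6.792027950286865), 89.65958404541016)
 red [493.  81.  80.] 51
 top [295. 179.] 90 [ 494. -213.   80.] [ 476. -237.   74.] [ 513. -195.   84.] [128. 124. 115.]
 top [292. 206.] 122 [466. -65.  80.] [447. -89.  74.] [485. -49.  84.] [126. 121. 112.]
 top [327. 214.] 127 [371. -50.  80.] [353. -72.  74.] [390. -33.  83.] [51. 48. 45.]
 top [285. 221.] 137 [465.  10.  80.] [446. -11.  74.] [484.  28.  84.] [128. 123. 114.]
 top [323. 233.] 158 [367.  34.  80.] [349.  11.  74.] [386.  52.  83.] [42. 82. 44.]
 top [266. 234.] 31 [494.  80.  82.] [489.  74.  74.] [501.  83.  90.] [108.  50.  47.]
```

Run:
```python
from h import *
print(bot.ik([560,-60,330],[np.pi,0,0]),bot.ik([602,0,330],[np.pi,0,0]),bot.ik([602,60,330],[np.pi,0,-np.pi/2]))
bot.move_pose([600,-60,330],[np.pi,0,-np.pi/2])
c=bot.get_calibration('wrist'); p,d=save('wrist','b_w')
print(np.linalg.inv(c['world_to_cam'])[:3,3],bot.get_time())
np.savez('b_w.npz',p=p,d=d,T=c['world_to_cam'])
```

```text
[-2.46751101e-01  2.58261184e-02  1.55641134e+00 -4.44089210e-16
  1.55935520e+00 -2.46751101e-01] [-1.30938619e-01  1.20515466e-01  1.45651716e+00 -4.44089210e-16
  1.56456003e+00 -1.30938619e-01] [-3.09496820e-02  1.27788649e-01  1.44856673e+00 -4.44089210e-16
  1.56523727e+00  1.53984664e+00]
[675.76470022 -60.44866475 471.83111472] 4.2417
```

View pics/b_w.png

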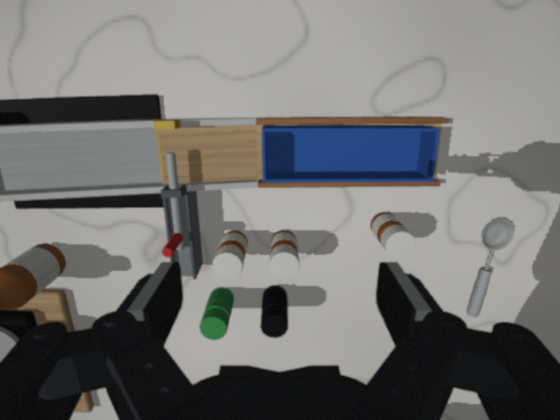

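The wrist view shows the dock almost in line with the image rows. The carrier spans columns 260–440, the bolt rod is across the channel at (172,165), and the jars are at (231,250), (284,252) and (392,232).

```bash
cat >> h.py <<'E'
def jars(cam='wrist',shot=None,zr=(74,90)):
    c=bot.get_calibration(cam)
    p,d=bot.snapshot(cam) if shot is None else shot
    v,u=np.nonzero(d>0); P=back(c,np.c_[u,v],d[v,u]); C=p[v,u].astype(int)
    m=(P[:,0]>330)&(P[:,0]<700)&(P[:,1]>-450)&(P[:,1]<250)&(P[:,2]>zr[0])&(P[:,2]<zr[1])
    g=np.zeros(d.shape,np.uint8); g[v[m],u[m]]=1
    n,l,s,ce=cv2.connectedComponentsWithStats(g); out=[]
    for i in range(1,n):
        if s[i,4]>40:
            q=(l[v,u]==i); q&=P[:,2]>np.percentile(P[q][:,2],60)-4
            (cx,cy),r=cv2.minEnclosingCircle(P[q][:,:2].astype(np.float32)); col=C[q].mean(0)
            out.append((round(cx,1),round(cy,1),round(r,1),round(np.median(P[q][:,2]),1),col.round(),ce[i].round()))
    return out
E
python3 - <<'E'
from h import *
c=bot.get_calibration('wrist'); z=np.load('b_w.npz'); p,d=z['p'],z['d']
for j in jars(shot=(p,d)): print(j)
v,u=np.nonzero(d>0); P=back(c,np.c_[u,v],d[v,u])
hsv=cv2.cvtColor(p,cv2.COLOR_RGB2HSV)[v,u].astype(int)
print('table',np.median(P[(P[:,0]>700)][:,2]))
blue=(hsv[:,0]>105)&(hsv[:,0]<130)&(hsv[:,1]>120)&(P[:,2]>46)&(P[:,2]<62)&(P[:,0]>540)
print(cv2.minAreaRect(P[blue][:,:2].astype(np.float32)),np.median(P[blue][:,2]))
# rails: for y bins, x extremes of points with z>18 on dock
for z0,z1,ys in[(16,34,range(-275,-20,20)),(30,60,range(120,240,20))]:
  for y in ys:
    q=(abs(P[:,1]-y)<5)&(P[:,0]>530)&(P[:,0]<690)&(P[:,2]>z0)&(P[:,2]<z1)
    if q.sum(): print(y,np.round([P[q][:,0].min(),P[q][:,0].max(),P[q][:,2].max()],1))
yel=(hsv[:,0]>18)&(hsv[:,0]<33)&(hsv[:,1]>150)&(P[:,2]>18)
print('yel',cv2.minAreaRect(P[yel][:,:2].astype(np.float32)),P[yel].mean(0),P[yel].min(0),P[yel].max(0))
red=((hsv[:,0]<6)|(hsv[:,0]>174))&(hsv[:,1]>170)&(P[:,2]>75)&(P[:,2]<110)&(P[:,0]>450)
print('red',np.median(P[red],0),P[red].min(0),P[red].max(0))
E
```

```text
(492.7, -215.3, 20.3, np.float64(79.6), array([170., 172., 166.]), array([399., 245.]))
(495.3, 76.6, 6.7, np.float64(84.7), array([78., 29., 27.]), array([173., 243.]))
(463.8, 7.9, 20.3, np.float64(79.7), array([168., 170., 164.]), array([228., 265.]))
(465.2, -66.7, 20.1, np.float64(79.6), array([169., 171., 165.]), array([284., 264.]))
(370.4, -52.8, 20.6, np.float64(79.7), array([25., 25., 26.]), array([274., 325.]))
(366.7, 33.3, 20.1, np.float64(79.7), array([ 58., 115.,  69.]), array([213., 327.]))
table -0.5632514327410831
((604.9368286132812, -149.01336669921875), (68.0974349975586, 218.95242309570312), 0.11495726555585861) 53.14925820346758
-275 [557.7 649.   24.9]
-255 [557.6 650.   33.9]
-235 [555.7 649.8  32.3]
-215 [556.2 649.6  30.5]
-195 [556.2 649.3  31.6]
-175 [556.2 648.2  34. ]
-155 [556.2 648.1  33.9]
-135 [556.3 648.   33.8]
-115 [556.2 649.1  34. ]
-95 [554.2 649.1  33.9]
-75 [554.8 649.   33.5]
-55 [554.8 648.8  32.1]
-35 [555.1 648.1  29.7]
120 [552.9 647.2  46.3]
140 [553.8 647.4  48.8]
160 [553.4 646.2  53. ]
180 [552.9 646.5  55.6]
200 [552.5 646.6  59.8]
220 [552.2 646.7  60. ]
yel ((628.7557983398438, 33.288814544677734), (111.96135711669922, 13.413891792297363), 70.83072662353516) [643.61100846  70.72217443  61.20803237] [604.03902899 -17.38560761  40.81358445] [647.87289168  88.20195152 375.91257061]
red [497.44278932  74.5978733   96.60930378] [490.26457108  70.85760824  75.05741478] [500.67421553  81.21848419 102.22547027]
```

```bash
cat >> h.py <<'E'
YAW=0.008
DN=[np.pi,0,YAW]
VIEW=([600,-60,330],[np.pi,0,-np.pi/2])
def pick(x,y,gz=48):
    bot.grip(85)
    bot.move_pose([x,y,170],DN)
    hit=bot.move_linear([x,y,gz],speed=120,guard=12)
    if hit: print('GUARD on pick',bot.get_tcp_pos())
    bot.grip(30)
    w=bot.get_gripper_width(); print('width',w)
    bot.move_linear([x,y,175],speed=150)
    print('after lift',bot.get_gripper_width(),bot.get_force(),bot.get_time())
def place(x,y,gz=57):
    bot.move_linear([x,y,175],speed=200)
    hit=bot.move_linear([x,y,gz+25],speed=120,guard=10)
    hit2=bot.move_linear([x,y,gz],speed=40,guard=8)
    print('place guards',hit,hit2,bot.get_tcp_pos())
    bot.grip(70)
    bot.move_linear([x,y,175],speed=150)
    print(bot.get_time())
E
python3 - <<'E'
from h import *
for j in jars('scene'): print(j)
pick(464.5,8)
save('wrist','c_w'); save('scene','c_s')
E
```

```text
(367.9, 34.8, 21.2, np.float64(82.0), array([43., 93., 52.]), array([255., 184.]))
(372.0, -51.7, 20.1, np.float64(81.5), array([22., 22., 23.]), array([231., 204.]))
(466.1, 8.7, 20.5, np.float64(81.8), array([145., 146., 141.]), array([276., 211.]))
(467.1, -64.4, 20.6, np.float64(81.7), array([146., 147., 143.]), array([255., 230.]))
(495.1, -215.6, 20.1, np.float64(80.8), array([146., 147., 142.]), array([216., 279.]))
width 38.827303906623655
after lift 38.60264147255793 [ 0.80507617  0.60941179 -0.99833573] 8.5083
```

View pics/c_s.png

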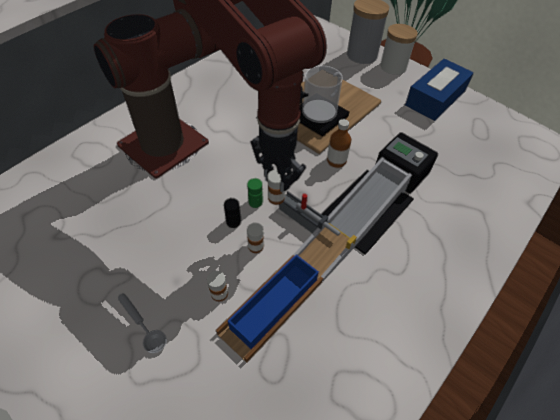

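The jar is held in the fingers at about (276,188), and the others haven't moved. I'll place it in the front slot.

Run:
```python
from h import *
place(603.7,-149+68)
save('wrist','d_w')
for j in jars('scene',zr=(72,95)): print(j)
save('scene','d_s')
```

```text
place guards False True [603.06578845 -80.80802621  56.69849304]
12.475
(368.9, 34.6, 20.6, np.float64(81.9), array([ 47., 102.,  58.]), array([255., 184.]))
(371.6, -52.4, 21.0, np.float64(81.6), array([24., 24., 25.]), array([231., 205.]))
(466.7, -64.8, 20.3, np.float64(81.5), array([159., 160., 155.]), array([255., 230.]))
(604.5, -79.4, 20.7, np.float64(89.2), array([155., 156., 152.]), array([295., 269.]))
(494.6, -214.4, 20.7, np.float64(81.0), array([158., 159., 154.]), array([216., 279.]))
```

View pics/d_w.png

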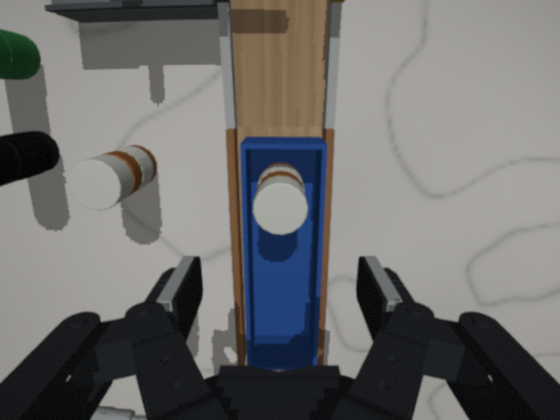

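View pics/d_s.png

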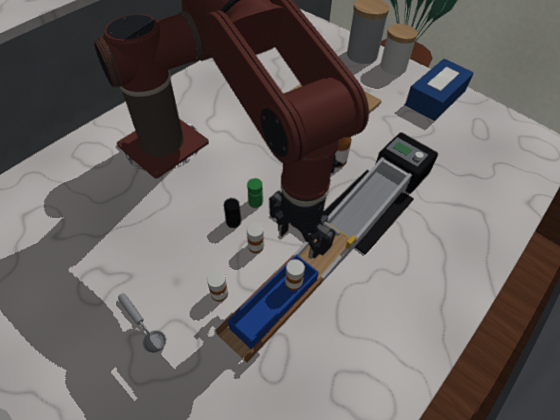

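The first jar stands upright in the front slot. The remaining two haven't moved.

Run:
```python
from h import *
pick(465.7,-65.5)
place(603.7,-149+13)
for j in jars('scene',zr=(72,95)): print(j)
save('wrist','e_w')
```

```text
width 38.77785934425128
after lift 38.647797606026025 [-0.05968258  0.18693319 -1.65436061] 16.2
place guards False True [ 603.02712268 -135.77809896   56.77884431]
20.0167
(368.2, 25.7, 17.9, np.float64(82.0), array([38., 92., 48.]), array([252., 187.]))
(372.0, -52.0, 20.3, np.float64(81.8), array([26., 25., 26.]), array([231., 205.]))
(593.0, -89.8, 13.1, np.float64(89.9), array([142., 143., 139.]), array([288., 269.]))
(495.1, -215.7, 20.4, np.float64(80.9), array([161., 162., 157.]), array([216., 279.]))
(603.5, -135.6, 20.0, np.float64(89.1), array([161., 162., 158.]), array([278., 285.]))
```

View pics/e_w.png

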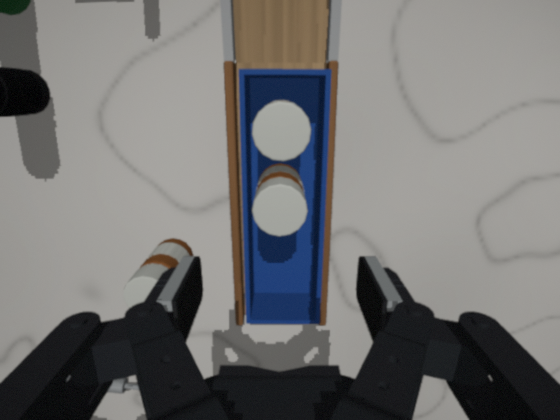

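Two jars are now upright in the row, at (280,130) and (280,205). The third waits at (160,270).

Run:
```python
from h import *
pick(493.8,-215.4)
place(603.7,-149-42)
bot.move_pose(*VIEW)
for cam in('scene','wrist'):
    for j in jars(cam,zr=(72,95)): print(j)
save('wrist','f_w'); save('scene','f_s')
```

```text
width 38.65301468739625
after lift 38.6144402183019 [ 0.39177667  0.14423504 -1.53077012] 23.675
place guards False True [ 603.02238201 -190.63204806   56.79445586]
27.275
(368.4, 34.3, 21.0, np.float64(81.7), array([42., 92., 52.]), array([255., 184.]))
(371.6, -51.1, 20.2, np.float64(81.7), array([22., 21., 22.]), array([231., 205.]))
(603.9, -79.1, 20.3, np.float64(89.4), array([142., 143., 139.]), array([295., 269.]))
(603.1, -135.7, 20.6, np.float64(89.1), array([142., 143., 139.]), array([278., 285.]))
(604.2, -190.0, 20.3, np.float64(88.7), array([143., 144., 139.]), array([260., 303.]))
(602.4, -81.3, 19.7, np.float64(87.4), array([168., 169., 164.]), array([297., 161.]))
(601.6, -135.8, 20.1, np.float64(87.3), array([166., 168., 162.]), array([344., 161.]))
(601.7, -190.0, 19.8, np.float64(87.3), array([167., 169., 163.]), array([390., 161.]))
(494.5, 77.4, 7.1, np.float64(88.1), array([77., 30., 28.]), array([173., 243.]))
(370.4, -53.0, 20.3, np.float64(79.6), array([24., 24., 25.]), array([274., 324.]))
(365.9, 33.4, 20.5, np.float64(79.8), array([ 56., 112.,  67.]), array([213., 326.]))
```

View pics/f_w.png

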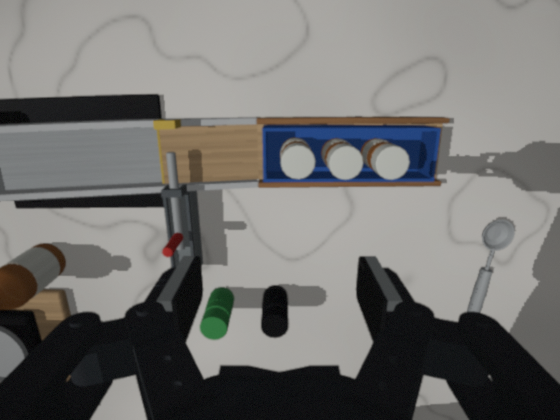

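View pics/f_s.png

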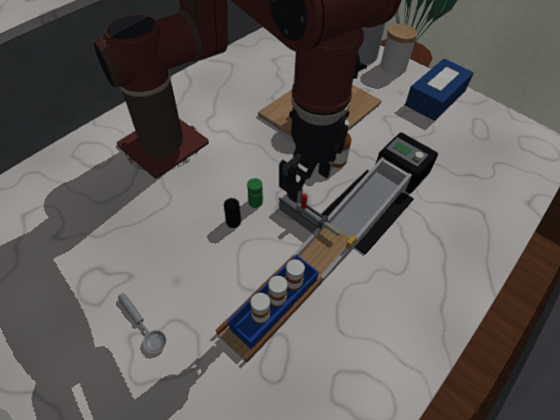

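All three jars stand upright in the carrier, at (297,160), (344,160) and (390,160). No other amber jar is on the counter. Now I'll draw the bolt.

Run:
```python
from h import *
O=[np.pi,0,-np.pi/2+YAW]
bot.grip(60)
bot.move_pose([496,77,150],O)
print(bot.move_linear([496,77,66],speed=100,guard=10))
bot.grip(5); print('w',bot.get_gripper_width(),bot.get_force())
print(bot.move_linear([445,77-.4,66],speed=50,guard=14),bot.get_tcp_pos(),bot.get_force())
bot.grip(45)
print(bot.get_tcp_pos(),bot.get_force())
bot.move_linear([bot.get_tcp_pos()[0],77,170],speed=120)
bot.move_pose(*VIEW)
p,d=save('wrist','g_w')
for j in jars('wrist',shot=(p,d),zr=(72,95)): print(j)
print(bot.get_time())
```

```text
False
w 12.427942585387907 [-0.30015336 -1.45841476  4.06017504]
True [450.86719412  76.4218061   66.634663  ] [ 2.83469535  1.33341225 -0.32303595]
[451.92350218  76.17956988  67.06069779] [ 0.23101565 -0.11590904 -0.23351653]
(602.0, -80.9, 19.9, np.float64(87.4), array([173., 175., 170.]), array([298., 160.]))
(601.5, -135.6, 20.2, np.float64(87.3), array([172., 174., 169.]), array([346., 160.]))
(601.3, -189.5, 20.0, np.float64(87.2), array([173., 175., 169.]), array([391., 161.]))
(449.1, 77.4, 6.8, np.float64(87.8), array([83., 34., 32.]), array([177., 275.]))
(370.3, -52.5, 20.5, np.float64(79.6), array([26., 26., 27.]), array([275., 324.]))
(363.7, 21.4, 15.1, np.float64(79.6), array([ 61., 109.,  70.]), array([225., 328.]))
35.125
```

View pics/g_w.png

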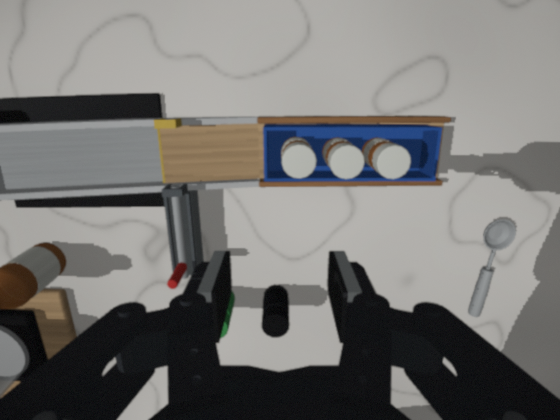

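The bolt is fully drawn: the knob is at (177,275) and the channel is clear. Next comes the push, with the tool tilted so the tip bears low on the back wall.

```bash
cat >> h.py <<'E'
LY=99.0
PT=[np.pi+0.25,0,YAW]
def cx(y): return 601.2-.008*(y-LY)
E
python3 - <<'E'
from h import *
bot.grip(0)
bot.move_pose([604.4,-305,200],PT)
bot.move_linear([604.4,-305,26],speed=120,guard=10)
print(bot.move_linear([cx(-285),-285,26],speed=60,guard=15))
# flat until back edge at dock -130 => TCP y = LY-130-13
y1=LY-130-13
print(bot.move_linear([cx(y1),y1,26],speed=60,guard=20),bot.get_tcp_pos(),bot.get_force(),bot.get_time())
save('scene','h_s'); save('side','h_d')
E
```

```text
False
False [602.39828319 -44.10479887  26.03409292] [ 0.22774785 -3.01345221 -1.26007611] 43.6583
```

View pics/h_s.png

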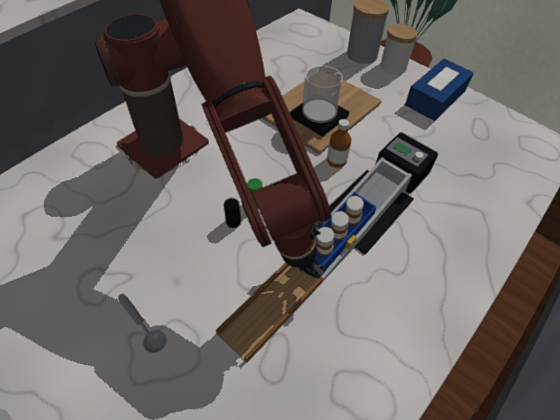

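View pics/h_d.png

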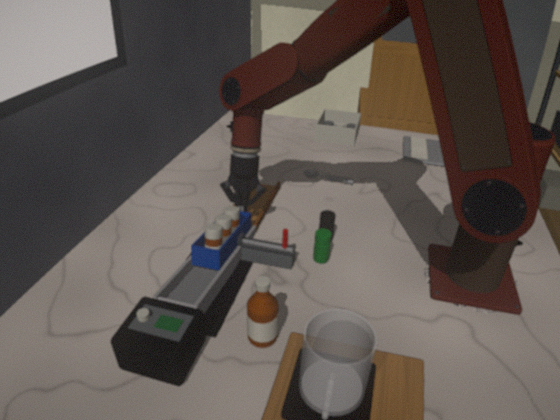

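The loaded carrier is straddling the lip with all three jars standing, and the push force is 3 N. I'll keep going.

Run:
```python
from h import *
print(bot.move_linear([cx(70),70,26+114*.161],speed=40,guard=20),bot.get_tcp_pos(),bot.get_force())
for y in (78,82,86,89):
    g=bot.move_linear([cx(y),y,45],speed=20,guard=20)
    print(y,g,bot.get_tcp_pos(),np.round(bot.get_force(),1))
    if g: break
print(bot.get_time())
save('scene','i_s'); save('side','i_d')
```

```text
False [601.44831323  69.95234719  44.36059014] [-0.21174625 -1.46909222 -1.61695815]
78 False [601.42026896  78.51989404  45.17539302] [ 0.6  0.3 -0. ]
82 False [601.54383354  82.09947788  45.18934311] [ 0.5 -1.8 -0.3]
86 False [601.31221994  86.26719691  44.99179714] [ 1.1 -1.1  0.1]
89 False [600.99830762  89.39906068  44.79949505] [-0.   0.2 -0.8]
48.3417
```

View pics/i_s.png

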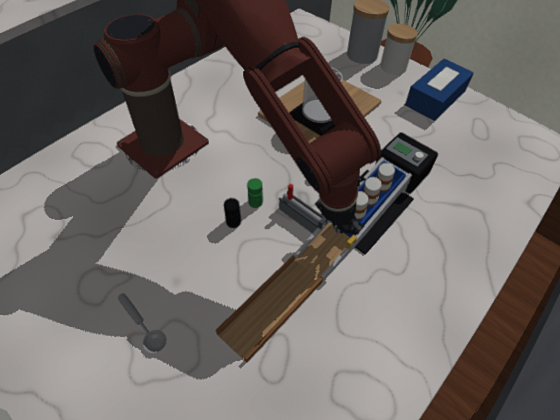

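View pics/i_d.png

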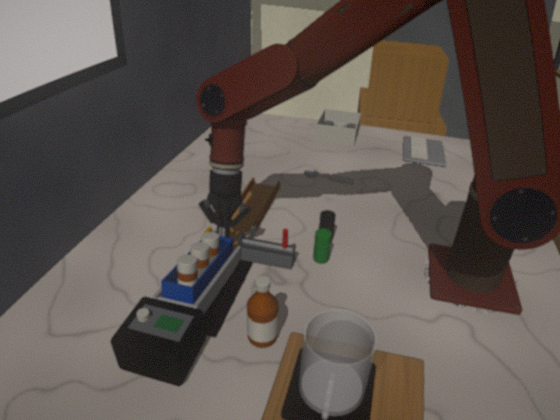

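The carrier looks to be in the cradle. I'll back off and measure whether it's seated.

```bash
cat > m.py <<'E'
from h import *
def meas():
  for cam in('scene','side','wrist'):
    c=bot.get_calibration(cam); p,d=bot.snapshot(cam)
    v,u=np.nonzero(d>0); P=back(c,np.c_[u,v],d[v,u]); hsv=cv2.cvtColor(p,cv2.COLOR_RGB2HSV)[v,u].astype(int)
    q=(hsv[:,0]>105)&(hsv[:,0]<130)&(hsv[:,1]>100)&(P[:,0]>550)&(P[:,0]<650)&(P[:,1]>60)&(P[:,1]<340)&(P[:,2]>30)
    B=P[q]
    if len(B)<30: print(cam,len(B)); continue
    # rim: upper envelope per y bin
    ys=[];zs=[]
    for y in range(85,330,8):
        b=B[abs(B[:,1]-y)<4]
        if len(b)>4: ys.append(np.median(b[b[:,2]>=np.percentile(b[:,2],90)][:,1])); zs.append(np.percentile(b[:,2],95))
    f=np.polyfit(ys[1:-1],zs[1:-1],1); print(cam,'y ext',B[:,1].min().round(1),B[:,1].max().round(1),'rim slope',f[0].round(3),'rim z at LY',np.polyval(f,LY).round(1),'x',np.percentile(B[:,0],[1,99]).round(1))
    for j in jars(cam,(p,d),zr=(85,145)): print('   top',j)
E
python3 - <<'E'
from m import *
y=bot.get_tcp_pos()[1]
bot.move_linear([cx(50),50,60],speed=100)
bot.move_linear([cx(50),50,200],speed=150)
bot.move_pose([600,20,330],[np.pi,0,-np.pi/2])
meas(); save('wrist','j_w'); save('scene','j_s')
E
```

```text
scene y ext 61.9 334.2 rim slope 0.157 rim z at LY 67.9 x [570.6 638.7]
   top (611.1, 233.0, 22.7, np.float64(121.9), array([135., 135., 131.]), array([382., 186.]))
   top (450.4, 77.5, 6.7, np.float64(102.0), array([108.,  41.,  39.]), array([290., 188.]))
   top (600.4, 158.0, 19.7, np.float64(110.4), array([134., 134., 131.]), array([359., 200.]))
side y ext 96.5 319.9 rim slope 0.154 rim z at LY 65.7 x [569.  635.3]
   top (449.5, 74.2, 8.3, np.float64(100.2), array([115.,  59.,  54.]), array([285., 232.]))
   top (599.5, 155.9, 21.9, np.float64(108.6), array([114., 110., 102.]), array([210., 240.]))
   top (610.8, 232.0, 25.0, np.float64(120.2), array([113., 110., 102.]), array([191., 252.]))
wrist y ext 62.5 334.5 rim slope 0.161 rim z at LY 64.6 x [561.  637.7]
   top (611.6, 233.7, 23.8, np.float64(119.8), array([167., 169., 163.]), array([ 88., 155.]))
   top (600.9, 158.1, 19.6, np.float64(108.0), array([173., 175., 169.]), array([156., 166.]))
   top (572.6, 237.6, 12.3, np.float64(86.8), array([ 40.,  68., 118.]), array([ 97., 187.]))
   top (448.5, 77.0, 7.0, np.float64(100.5), array([147.,  64.,  61.]), array([235., 282.]))
```

View pics/j_w.png

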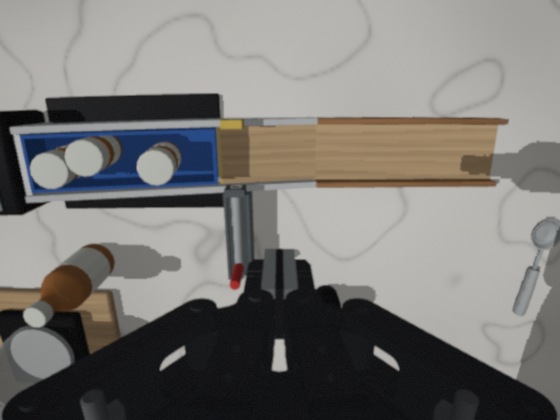

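The rim slope is 0.16 and the rim line at the lip is about 65 mm, so the carrier lies flat behind the lip. Two jars have shifted against each other, so I'll check that they're upright.

Run:
```python
from h import *
for cam,b in(('scene',(330,140,440,250)),('side',(140,200,260,320)),('wrist',(10,100,250,220))):
    p,d=bot.snapshot(cam); x0,y0,x1,y1=b; k=780//(x1-x0) if cam=='wrist' else 5
    cv2.imwrite(f'pics/k_{cam}.png',cv2.resize(cv2.convertScaleAbs(p[y0:y1,x0:x1,::-1],alpha=1.5),None,fx=k,fy=k,interpolation=cv2.INTER_CUBIC))
    c=bot.get_calibration(cam); v,u=np.nonzero(d>0); P=back(c,np.c_[u,v],d[v,u]); s=.16
    o=np.array([601,LY,14]); a=(P-o)@np.array([0,np.cos(s),np.sin(s)]); h=(P-o)@np.array([0,-np.sin(s),np.cos(s)])
    m=(h>76)&(h<95)&(a>0)&(a<225)&(abs(P[:,0]-601)<45)
    print(cam,np.round(np.percentile(h[m],[5,25,50,75,95]),1))
    from scipy.cluster.vq import kmeans2
    X=np.c_[P[m][:,0],a[m]]; ce,l=kmeans2(X,np.array([[600,60],[610,125],[595,160.]]),minit='matrix')
    for i in range(3):
        q=l==i; A=np.c_[X[q],np.ones(q.sum())]; f=np.linalg.lstsq(A,h[m][q],rcond=None)[0]
        print(ce[i].round(1),q.sum(),cv2.minEnclosingCircle(X[q].astype(np.float32)),'tilt',f[:2].round(3),np.median(h[m][q]).round(1))
```

```text
scene [79.2 83.7 85.  86.1 87.6]
[601.5  71.7] 215 ((601.2510375976562, 73.68146514892578), 20.682180404663086) tilt [-0.031  0.071] 85.3
[615.9 144.8] 192 ((614.57958984375, 147.32627868652344), 20.44182586669922) tilt [-0.056  0.044] 85.0
[604.  183.4] 187 ((604.14501953125, 184.96299743652344), 20.54711151123047) tilt [-0.02   0.039] 84.6
side [77.6 82.3 83.7 84.4 85.2]
[598.1  76.6] 168 ((601.7172241210938, 71.66084289550781), 21.702556610107422) tilt [ 0.028 -0.126] 84.0
[612.3 148. ] 181 ((613.1079711914062, 148.23126220703125), 22.395221710205078) tilt [ 0.042 -0.041] 83.8
[599.7 188. ] 223 ((601.3673095703125, 184.6954803466797), 20.246370315551758) tilt [ 0.038 -0.111] 83.4
wrist [81.3 82.7 83.4 83.9 84.7]
[601.2  72.6] 1012 ((600.576171875, 73.19364929199219), 19.721769332885742) tilt [-0.014  0.02 ] 83.3
[614.2 145.2] 1152 ((613.9655151367188, 146.4346466064453), 20.538084030151367) tilt [-0.022  0.03 ] 83.4
[602.  183.5] 1144 ((601.34423828125, 183.30494689941406), 21.38715934753418) tilt [-0.021  0.031] 83.4
```

View pics/k_scene.png

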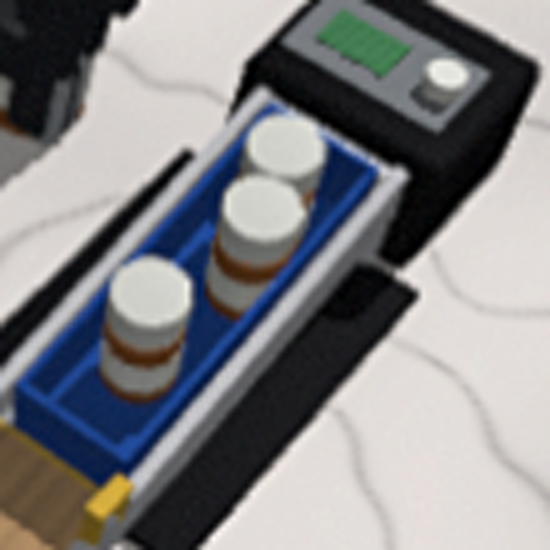

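View pics/k_side.png

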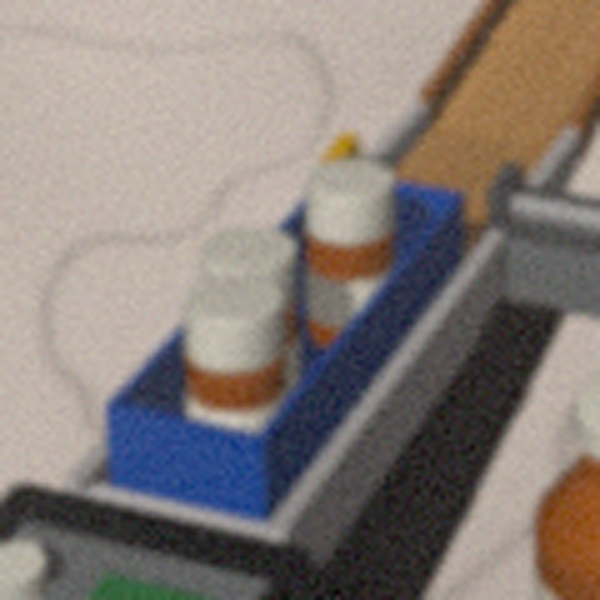

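View pics/k_wrist.png

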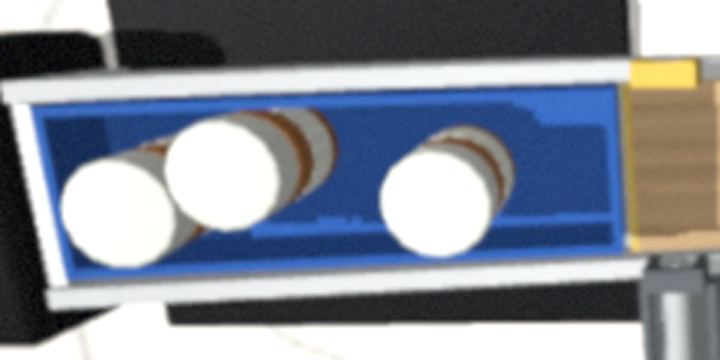

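All three jars stand square to the deck, with cap tilt about 0 and cap height about 83.5 mm above it. The back wall is just behind the yellow lip. Now I'll shoot the bolt home.

Run:
```python
from m import *
O=[np.pi,0,-np.pi/2+YAW]
bot.grip(50)
bot.move_pose([450,77,150],O)
print(bot.move_linear([450,77,66],speed=100,guard=10))
bot.grip(5); print('w',bot.get_gripper_width())
print(bot.move_linear([548,76.3,66],speed=45,guard=16),bot.get_tcp_pos(),bot.get_force())
bot.grip(40)
x=bot.get_tcp_pos()[0]; print(bot.get_tcp_pos())
bot.move_linear([x,76.3,170],speed=120)
bot.move_pose([600,20,330],[np.pi,0,-np.pi/2])
meas(); save('wrist','l_w'); save('scene','l_s'); save('side','l_d'); print(bot.get_time())
```

```text
False
w 12.546136687600617
True [540.41054805  77.27122938  66.68710162] [-2.40091846  0.5364511   6.48099969]
[539.76082598  76.91875457  65.71214984]
scene y ext 62.0 334.1 rim slope 0.155 rim z at LY 68.0 x [570.8 638.7]
   top (613.2, 232.3, 21.7, np.float64(121.8), array([134., 134., 130.]), array([382., 185.]))
   top (600.5, 158.5, 20.3, np.float64(110.3), array([134., 135., 132.]), array([359., 200.]))
   top (539.8, 78.2, 6.8, np.float64(102.2), array([114.,  45.,  43.]), array([319., 207.]))
side y ext 74.9 320.1 rim slope 0.152 rim z at LY 65.8 x [569.1 635.4]
   top (539.8, 76.8, 6.6, np.float64(100.3), array([110.,  42.,  30.]), array([247., 226.]))
   top (599.6, 156.5, 21.3, np.float64(108.3), array([115., 111., 102.]), array([210., 240.]))
   top (611.9, 230.5, 21.7, np.float64(120.1), array([114., 110., 102.]), array([191., 252.]))
wrist y ext 70.3 335.3 rim slope 0.16 rim z at LY 64.9 x [560.8 637.7]
   top (612.0, 233.6, 23.1, np.float64(119.8), array([167., 168., 163.]), array([ 87., 153.]))
   top (600.7, 158.0, 19.5, np.float64(108.2), array([173., 175., 169.]), array([156., 164.]))
   top (572.4, 237.1, 12.1, np.float64(86.9), array([ 37.,  66., 117.]), array([ 96., 186.]))
   top (539.1, 77.3, 6.7, np.float64(100.4), array([145.,  49.,  47.]), array([232., 214.]))
59.1833
```

View pics/l_w.png

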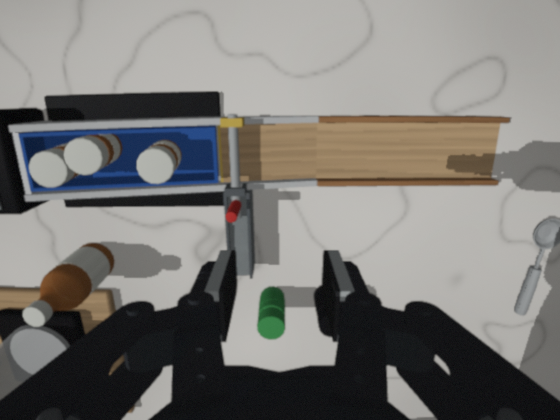

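View pics/l_d.png

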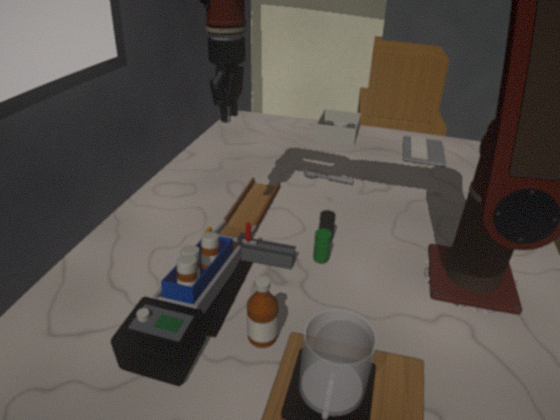

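Run:
```python
from h import *
bot.sign_off(); print(bot.get_time())
```

```text
the job is handed in; nothing more can be done
the job is handed in; nothing more can be done
```

The job is done and handed in at about 59 s, with no errors; sign-off gives no verdict.

**What I did:**
- **Jars:** Only three amber jars were out. I stood all three upright in the carrier at the foot of the ramp.
- **Bolt and push:** I drew the half-shot bolt back to its stop. Then I slid the carrier up the ramp at about 3 N, and its back edge dropped behind the lip.
- **Locking:** I slid the bolt home until it hit its stop.

**Last checks:**
- **Carrier:** It lies flat in the cradle. The rim slope was 0.152–0.160 against 0.16 expected. Rim height at the lip was 65–66 mm in the wrist and side views against 64.6 mm expected. The scene camera read 68 mm and also reads the other heights 1–2 mm high. The back edge is about 5 mm past the lip.
- **Jars:** All three stand upright, square to the deck. The front two shifted sideways and now touch each other. I left them that way.
- **Bolt:** The knob moved 89.4–90.6 mm across the three cameras, against 90 mm for fully home. The rod shows through the yellow keeper.
- **Everything else:** The jug, spoon and bottle were never touched.

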